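# Knock the dark chocolate out of its turn-over mould

### The arm

A 6-joint arm with a two-finger parallel gripper is mounted at the origin on the work surface. World frame = base frame: x ahead of the robot, y to its left, z up, the work surface at z = 0. Lengths are in mm, angles in rad, forces in N, time in s.
With the tool pointing down it reaches from about 350 to 850 mm from the base axis. Payload 8.1 kg.
Tool frame: the origin (TCP) lies midway between the tips of the shut fingers; the grasp point (between the pads) lies 19 mm behind it; z points along the fingers, y is the line along which they close (so a half turn about z gives the same grasp; the last joint's range is limited). The gripper opens to 93 mm and grips with 3 to 60 N. Pads are 15 mm wide; open, the fingers measure 128 mm over their backs; the gripper's body (75 mm by 188 mm) begins 65 mm behind the grasp point.
Start: joints at [1.102, 0.13, 1.488, -0, 1.523, -0.085], TCP at [224.647, 556.362, 218.635] pointing down, gripper open.
Joint ranges: [-2.96, 2.96], [-0.89, 2.26], [0.02, 2.5], [-1.34, 4.48], [0, 2.73], [-2.66, 2.66]. Speed limits (rad/s): [2.39, 2.39, 2.79, 3.14, 3.14, 3.14].

### API

Orientations are given as a unit quaternion [w, x, y, z].
In Python, from bench import ctrl gives the robot as it stands.
- The arm moves only by the shell command python3 -m creep 'ROWS' [OPENING]. ROWS is JSON, a list of rows, each a list of 2 entries, a list of its own where there are three numbers: the shift along the tool's x, y, z in mm, then the turn about the tool's z in degrees. In form: [[[tx, ty, tz], roll], ...]. A call has 1 to 10 rows; each row shifts and turns the commanded pose from where the row before left it, along the tool's axes as they then stand; what a row does not reach is not made up. A row lasts 1/12 s, in which the tool goes at most 41.7 mm and 7.16 degrees, less where a joint would pass 70% of its speed; a pose out of reach is approached as far as the arm can. A call is refused whole if a number of a shift passes 41.7 or a number of a turn 7.16, either way. A call with a gripper value outside its range is refused whole. OPENING is the closure in counts, from 0 (fully open) to 255 (shut), set as the call begins (- or left out, the last holds). The fingers move at their own pace and stop on an object; the grip force is fixed at half the most. Time passes only in rows, so rows that do not move let the fingers close. It gives the time, the measured TCP pose, the force, the opening and the grip force at its end, in the units of the state.
- ctrl.sense(): the state, without advancing time (a new reading comes with each control period).
- ctrl.camera(name): name is "side" or "top"; returns a dict with "color" (420x560x3 uint8, red, green, blue), "fx", "fy", "cx", "cy" (pixels), "eye" and "rotation" of the camera in the world. Camera axes: x right, y down, z forward; pixel columns grow to the right and rows downward; lengths in mm; the calibration is good to about 2 mm. A picture is of the moment at which its call begins. There is no depth.
- ctrl.close_job(): hands the job in; it is judged then, once.
Trained networks look in a picture, given as the dict that the camera call returned (one of the last four; its "shot" number tells which), for a name from the list of things; names that differ only in an ending like _2 or _b are one class to them, and where a whole thing is asked for, a point or a joint stands for the part that bears it (a point fixed in the world has none). Each returns a list of dicts, best first, with "confidence" (0 to 1); they miss things now and then, are a little off and sometimes report something else, mostly with a low value. They report only what shows in the picture. A call takes as long as a camera call. They do not tell look-alikes from the thing itself.
- ctrl.regions_of(picture, query): "mask" (420x560 bool, what is visible of it).
- ctrl.mark_of(picture, query): "position" ([x, y, z] in mm, in world coordinates, good to about 4 mm: a listed point, or the origin of a listed thing).
The state is a dict: "time_s": time; "q": joint angles; "qd": joint speeds; "joint_efforts": joint torques, N m; "eef_pos": TCP position; "tool_rot": TCP orientation; "force": force on the tool from outside, world axes, zero at the start; "moment": the same for the moment, N m; "finger_gap": opening from 0.0 (shut) to 1.0 (fully open); "gripper_force": force on a finger pad.
Only numpy, scipy, OpenCV 4.12 (cv2) and the standard library are available. Lean on these libraries where they do the work, as an engineer would, in place of code of your own. Each camera call takes 0.05 s, during which the arm holds its last target. There are 200 camera calls.

### The job

Two turn-over moulds stand on the counter, one with a dark chocolate in it and one with an ivory chocolate. Swing the mould with the dark chocolate by its grip bar all the way over until it rests upside down above its gold tray, then tap the red knock-out stud on its back fully down so that the stuck chocolate drops onto the tray. Leave that mould turned over, and do not turn the ivory one.

Things in the scene. Friction and masses are not known exactly. Their poses are not given: they have to be found in the camera images.
- dark_station: stand of the mould with the dark chocolate, fixed; dark base plate 118 x 215 x 8 mm. Origin: centre of the plate's underside, on the counter. The hinge axis is parallel to its x axis, 60 mm straight above the origin, between two gold uprights (x = +-50 mm, 70 mm high). The mould starts on its +y side; the tray is on its -y side. The stand with the ivory chocolate is identical
- dark_bar (a point): middle of the grip bar: black round bar 10 mm thick, parallel to the stand's x axis, 130 mm from the hinge axis, 60 mm above the counter both before turning (y = +130 mm) and fully over (y = -130 mm). 66 mm of it are free between two flat swing arms (x = +-36 mm); 42 mm gap between bar and cup. It is rigid with the arms, so it has to turn between the fingers
- dark_mould (a joint): swing of the dark chocolate's mould, rad: 0 mouth up, 3.14 fully over against its stop; it turns about the stand's +x axis (bar goes from +y up and over to -y). Stiff hinge, stays where left; about 4 N at the bar. Mould: clear round cup, 56 mm across, 30 mm high, centre 55 mm from the hinge axis, mouth level with it; when over, mouth down at y = -55 mm, its back 90 mm above the counter
- dark_stud (a joint): travel of that mould's red knock-out stud, m: 0 out, 0.007 fully in. Red cap 22 mm across in the middle of the cup's underside, 12 mm proud of it; with the mould over it is on top, at y = -55 mm of the stand, 102 mm above the counter. Sprung: 2 N to start, 6 to 8 N fully in; comes back when let go
- dark_piece: the dark brown chocolate, 39 mm across, 22 mm high, about 40 g, stuck in the cup (rubber nubs pinch its lowest 4 mm). Origin: centre of the face on the cup's floor (25 mm below the mouth); its z axis points out of the mouth. It holds through a calm swing and comes loose when the stud is pressed in by more than about 4 mm
- dark_tray (a point): centre of the floor of the gold tray that belongs to the dark chocolate's stand, fixed at y = -57 mm, 24 mm above the counter; tray 76 x 76 mm outside, walls 4 mm thick, rim 38 mm above the counter
- ivory_mould (a joint): swing of the other mould, with the ivory chocolate, rad: 0 mouth up (start). It must stay there
Things that resemble listed ones, but are neither listed nor needed, are in the scene too. Leave any green or pink look-alike of the dark_piece alone.

How it is judged (in metres and radians):
On the way, in this order (a step that is already met when the one before it is completed fails the run):
1. the dark mould is fully over (within 10 degrees), its chocolate still in it (value of joint dark_mould above 2.967 rad and z of dark_piece in the frame of dark_station above 0.075 m), for 0.1 s.
2. the red stud is tapped in by at least 5 mm with the mould over (value of joint dark_stud above 0.005 m and value of joint dark_mould above 2.967 rad), for 0.02 s.
At the end, for the whole second after the job is handed in: the dark chocolate lies at rest in the gold tray of its own stand, that mould is left turned over (within 10 degrees of its stop), and the ivory mould is still mouth up (within about 9 degrees) (value of joint dark_mould above 2.967 rad and z of dark_piece in the frame of dark_station between 0.02 and 0.058 m and x of dark_piece in the frame of dark_station between -0.038 and 0.038 m and y of dark_piece in the frame of dark_station between -0.095 and -0.019 m and linear speed of dark_piece below 0.03 m/s and value of joint ivory_mould below 0.15 rad); the robot touches nothing.
It fails at once if the ivory mould is swung by more than 0.2 rad (value of joint ivory_mould above 0.2 rad).
It also fails if it takes over 45 s, if anything falls off the work surface, if the arm or the gripper's body presses on something with over 40 N, if the wrist force passes 120 N, or if a joint passes its speed limit or range.

## Working session

There is one attempt and no reset: what is moved stays moved. The work goes in short steps, Python scripts to look and compute and a shell command to move; the robot and the scene stay as the last step left them, time stands still between calls to the robot, and variables do not carry over. Pictures are saved under pics/ and viewed, at most 10 in all, crops included, and the job is handed in when it is done.

```bash
mkdir -p pics; cat > h.py <<'E'
import numpy as np, cv2
from bench import ctrl
def save(p,n): cv2.imwrite('pics/'+n,p["color"][:,:,::-1])
def px(p,X):
    c=np.array(p["rotation"]).T@(np.array(X,float)-np.array(p["eye"])); return (round(p["fx"]*c[0]/c[2]+p["cx"]),round(p["fy"]*c[1]/c[2]+p["cy"]))
def atz(p,u,v,z):
    d=np.array(p["rotation"])@np.array([(u-p["cx"])/p["fx"],(v-p["cy"])/p["fy"],1]); e=np.array(p["eye"]); return (e+d*(z-e[2])/d[2]).round(1)
E
python3 - <<'E'
from h import *
t=ctrl.camera("top"); s=ctrl.camera("side")
cv2.imwrite('pics/a.png',cv2.resize(np.vstack([t["color"],s["color"]])[:,:,::-1],(400*1,600)))
save(t,'top.png');save(s,'side.png')
for n,p in(("top",t),("side",s)):
  print(n,p["eye"],np.array(p["rotation"]).round(3).tolist())
  for q in("dark_station","dark_bar","dark_piece","dark_tray","dark_stud"):
    try:
      for r in ctrl.mark_of(p,q)[:4]: print(q,round(r["confidence"],2),np.round(r["position"]),px(p,r["position"]))
    except Exception as e: print(q,e)
print(ctrl.sense())
E
```

```text
top [ 350.79395661   33.37215509 1019.44948569] [0.06, -0.702, 0.705, -0.075]
dark_station matmul: Input operand 1 has a mismatch in its core dimension 0, with gufunc signature (n?,k),(k,m?)->(n?,m?) (size 3 is different from 4)
dark_bar matmul: Input operand 1 has a mismatch in its core dimension 0, with gufunc signature (n?,k),(k,m?)->(n?,m?) (size 3 is different from 4)
dark_piece matmul: Input operand 1 has a mismatch in its core dimension 0, with gufunc signature (n?,k),(k,m?)->(n?,m?) (size 3 is different from 4)
dark_tray matmul: Input operand 1 has a mismatch in its core dimension 0, with gufunc signature (n?,k),(k,m?)->(n?,m?) (size 3 is different from 4)
dark_stud it knows: dark_bar, dark_piece, dark_station, dark_tray
side [ 456.92842985 -681.18001272  755.00448934] [-0.39, 0.92, -0.034, 0.025]
dark_station matmul: Input operand 1 has a mismatch in its core dimension 0, with gufunc signature (n?,k),(k,m?)->(n?,m?) (size 3 is different from 4)
dark_bar matmul: Input operand 1 has a mismatch in its core dimension 0, with gufunc signature (n?,k),(k,m?)->(n?,m?) (size 3 is dif
[... 370 characters left out ...]
rk_tray
{'time_s': 0.5, 'q': array([ 1.10155803e+00,  1.30451510e-01,  1.48821594e+00, -4.47948138e-06,
        1.52298613e+00, -8.54205018e-02]), 'qd': array([ 0.000915  ,  0.00018878,  0.00036807, -0.00075105, -0.00029842,
        0.00116088]), 'joint_efforts': array([-2.33481105e-04, -5.59170806e+01, -4.91574705e+01,  7.68537121e-02,
        2.39726674e-02,  1.41470784e-05]), 'eef_pos': array([224.6687754 , 556.3453997 , 218.59566022]), 'tool_rot': array([-6.18879702e-06,  1.90732992e-01,  9.81641953e-01, -2.99118269e-05]), 'force': array([-0.51434726,  0.41646786,  0.66781505]), 'moment': array([0.04360829, 0.00749912, 0.03830507]), 'gripper_force': 0.0, 'finger_gap': 1.0002891456645118}
```

View pics/top.png

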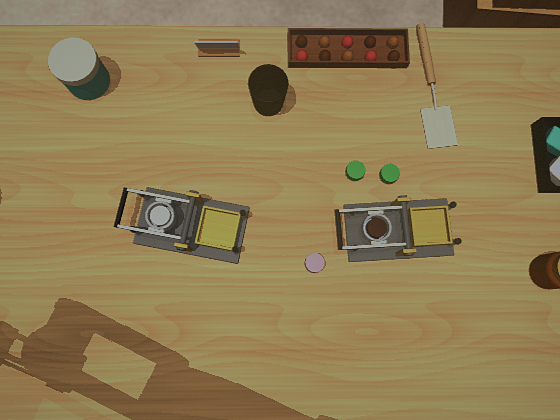

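View pics/side.png

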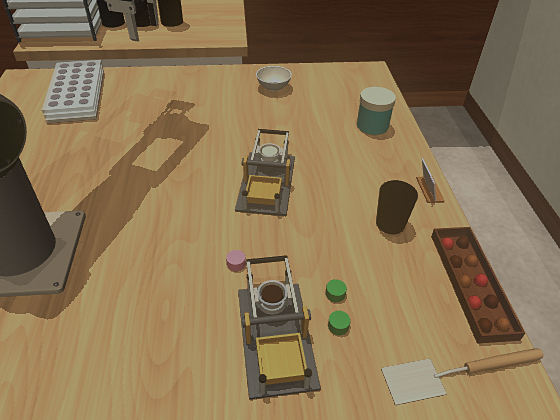

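The top view shows the ivory station at about (190,225) and the dark one at about (398,230), with the brown piece at (377,228), its bar at (340,230) and its tray at (431,227). 
Candidates for the dark piece are brown in cup (377,228), ivory in cup (160,215), green pieces (356,170) and (390,173), pink (315,262), and the chocolates in the box (348,48). I choose the brown one in the cup.

```bash
cat > h.py <<'E'
import numpy as np, cv2
from scipy.spatial.transform import Rotation as R
from bench import ctrl
def save(p,n): cv2.imwrite('pics/'+n,p["color"][:,:,::-1])
def rot(q): return R.from_quat(q,scalar_first=True).as_matrix()
def px(p,X):
    c=rot(p["rotation"]).T@(np.array(X,float)-np.array(p["eye"])); return (round(p["fx"]*c[0]/c[2]+p["cx"]),round(p["fy"]*c[1]/c[2]+p["cy"]))
def atz(p,u,v,z):
    d=rot(p["rotation"])@np.array([(u-p["cx"])/p["fx"],(v-p["cy"])/p["fy"],1]); e=np.array(p["eye"]); return (e+d*(z-e[2])/d[2]).round(1)
E
python3 - <<'E'
from h import *
t=ctrl.camera("top"); s=ctrl.camera("side")
cv2.imwrite('pics/crop.png',np.hstack([cv2.resize(t["color"][185:275,320:470],None,fx=2.6,fy=2.6,interpolation=2),cv2.resize(s["color"][245:400,225:330],(390,234*390//390),interpolation=2)])[:,:,::-1])
for n,p in(("top",t),("side",s)):
  for q in("dark_station","dark_bar","dark_piece","dark_tray"):
      for r in ctrl.mark_of(p,q)[:3]: print(n,q,round(r["confidence"],2),np.round(r["position"]),px(p,r["position"]))
print([atz(t,*a).tolist() for a in((340,228,60),(377,228,57),(431,227,24))])
print([atz(s,*a).tolist() for a in((267,260,60),(272,293,57),(281,358,24))])
print(rot(ctrl.sense()["tool_rot"]).round(3))
E
```

```text
top dark_station 0.9 [ 510. -234.    0.] (400, 228)
top dark_station 0.35 [ 508. -288.   21.] (429, 227)
top dark_bar 0.97 [ 501. -104.   58.] (340, 228)
top dark_piece 0.7 [442. -60.   0.] (316, 261)
top dark_piece 0.68 [ 624. -218.    4.] (390, 173)
top dark_piece 0.63 [ 632. -148.   -2.] (356, 170)
top dark_tray 0.9 [ 510. -289.   21.] (429, 226)
side dark_station 0.8 [ 509. -230.    5.] (277, 333)
side dark_bar 0.69 [502. -99.  56.] (268, 258)
side dark_piece 0.95 [ 623. -219.    3.] (339, 324)
side dark_piece 0.77 [435. -59.  -1.] (234, 263)
side dark_piece 0.68 [ 506. -177.   35.] (273, 299)
side dark_tray 0.93 [ 513. -290.   26.] (283, 358)
side dark_tray 0.17 [ 507. -227.    2.] (276, 333)
[[500.5, -103.0, 60.0], [500.7, -175.1, 57.0], [507.5, -291.0, 24.0]]
[[499.3, -106.0, 60.0], [503.2, -180.0, 57.0], [510.5, -288.6, 24.0]]
[[-0.927  0.374  0.   ]
 [ 0.374  0.927  0.   ]
 [-0.     0.    -1.   ]]
```

View pics/crop.png

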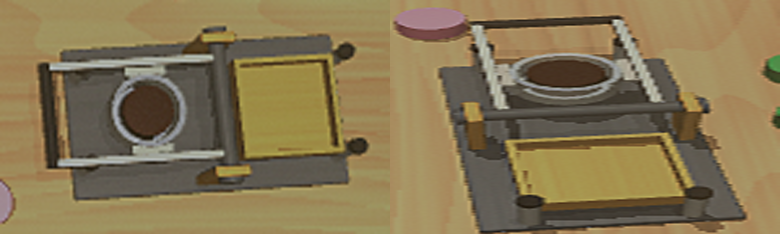

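The crop confirms it: brown chocolate in the cup, black bar at the +y end (top image (340,228)), gold tray on the −y side. Station origin is about (507.6, −233), yaw about 2.9°. I'll turn the tool by −24.9° and travel.

```bash
python3 -m creep '[[[0,0,0],-6.2],[[0,0,0],-6.2],[[0,0,0],-6.2],[[0,0,0],-6.3],[[-13.4,-37.4,0],0],[[-13.4,-37.4,0],0],[[-13.4,-37.4,0],0],[[-13.4,-37.4,0],0],[[-13.4,-37.4,0],0],[[-13.4,-37.4,0],0]]' 159; python3 -m creep '[[[-13.4,-37.4,0],0],[[-13.4,-37.4,0],0],[[-13.4,-37.4,0],0],[[-13.4,-37.4,0],0],[[-13.4,-37.4,0],0],[[-13.4,-37.4,0],0],[[-13.4,-37.4,0],0],[[-13.4,-37.4,0],0],[[-13.4,-37.4,0],0],[[-13.4,-37.4,0],0]]'; cat >> h.py <<'E'
O=np.array([507.6,-233.2,0]);Y=np.radians(2.9)
sx=np.array([np.cos(Y),np.sin(Y),0]);sy=np.array([-np.sin(Y),np.cos(Y),0])
def go(x,y,z):  # tool-frame shift and roll (deg) to station coords
    s=ctrl.sense();M=rot(s["tool_rot"]);d=O+x*sx+y*sy+[0,0,z]-s["eef_pos"]
    a=np.degrees(np.arctan2(M[1,1],M[0,1]));return (M.T@d).round(1).tolist(),round(-(92.9-a),2),np.round(s["force"],1).tolist(),round(s["finger_gap"],3),s["time_s"]
E
python3 - <<'E'
from h import *
print(go(0,130,41))
E
```

```text
time_s: 1.83
eef_pos: [316.6, 334.7, 218.7]
tool_rot: [0.0, -0.026, 1.0, 0.0]
force: [1.4, -1.3, -0.3]
finger_gap: 0.385
gripper_force: 0.0
time_s: 2.67
eef_pos: [469.6, -32.5, 219.0]
tool_rot: [0.001, -0.025, 1.0, -0.0]
force: [-0.3, 0.6, -0.6]
finger_gap: 0.372
gripper_force: 0.0
([-27.6, -72.3, 178.0], np.float64(-0.01), [-0.3, 0.6, -0.6], 0.372, 2.6667)
```

```bash
python3 -m creep '[[[-13.4,-36,0],0],[[-13.4,-36,0],0],[[0,0,25],0],[[0,0,40],0],[[0,0,30],0],[[0,0,0],0],[[0,0,0],0],[[0,0,0],0]]'; python3 - <<'E'
from h import *
print(go(0,130,41))
t=ctrl.camera("top"); s=ctrl.camera("side")
for p in(t,s):
  for r in ctrl.mark_of(p,"dark_bar")[:2]: print(round(r["confidence"],2),np.round(r["position"],1),px(p,r["position"]))
cv2.imwrite('pics/c2.png',np.hstack([cv2.resize(t["color"][165:285,300:460],(480,360)),cv2.resize(s["color"][180:360,220:380],(320,360))])[:,:,::-1])
E
```

```text
time_s: 3.33
eef_pos: [500.6, -101.1, 125.7]
tool_rot: [0.001, -0.026, 1.0, -0.0]
force: [0.2, -0.6, 0.9]
finger_gap: 0.381
gripper_force: 0.0
([-0.2, -2.2, 84.7], np.float64(0.03), [0.2, -0.6, 0.9], 0.381, 3.3333)
0.78 [ 502.2 -103.5   59.8] (340, 227)
0.61 [ 501.3 -101.7   58.6] (268, 259)
```

View pics/c2.png

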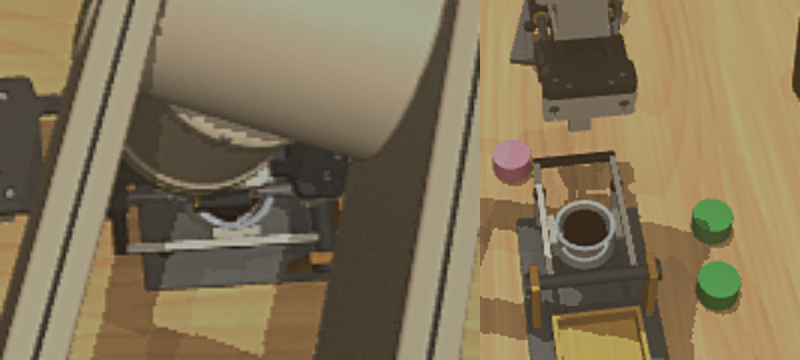

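The side view has the fingers centred just above the bar (bar at about (575,157) in the crop), with the cup clear behind it. I'll lower and grip.

```bash
python3 -m creep '[[[0,-1.5,20],0],[[0,0,25],0],[[0,0,25],0],[[0,0,14],0],[[0,0,0],0],[[0,0,0],0],[[0,0,0],0]]'; python3 -m creep '[[[0,0,0],0],[[0,0,0],0],[[0,0,0],0],[[0,0,0],0],[[0,0,0],0],[[0,0,0],0]]' 255; python3 -c "
from h import *
print(go(0,130,41))"
```

```text
time_s: 4.12
eef_pos: [501.0, -102.8, 41.6]
tool_rot: [0.001, -0.025, 1.0, -0.0]
force: [0.3, -0.2, 0.9]
finger_gap: 0.377
gripper_force: 0.0
time_s: 4.62
eef_pos: [500.0, -102.0, 40.1]
tool_rot: [0.0, -0.025, 1.0, 0.0]
force: [0.0, 4.9, 4.0]
finger_gap: 0.099
gripper_force: 30.0
([-0.9, -1.4, -0.9], np.float64(0.01), [0.0, 4.9, 4.0], 0.099, 4.6167)
```

```bash
python3 -c "
import numpy as np
a=np.radians(np.arange(0,181,5.));p=np.c_[130*np.cos(a),-130*np.sin(a)]
print(np.diff(np.round(p,1),axis=0).round(1).tolist())"
```

```text
[[-0.5, -11.3], [-1.5, -11.3], [-2.4, -11.0], [-3.4, -10.9], [-4.4, -10.4], [-5.2, -10.1], [-6.1, -9.6], [-6.9, -9.0], [-7.7, -8.3], [-8.3, -7.7], [-9.0, -6.9], [-9.6, -6.1], [-10.1, -5.2], [-10.4, -4.4], [-10.9, -3.4], [-11.0, -2.4], [-11.3, -1.5], [-11.3, -0.5], [-11.3, 0.5], [-11.3, 1.5], [-11.0, 2.4], [-10.9, 3.4], [-10.4, 4.4], [-10.1, 5.2], [-9.6, 6.1], [-9.0, 6.9], [-8.3, 7.7], [-7.7, 8.3], [-6.9, 9.0], [-6.1, 9.6], [-5.2, 10.1], [-4.4, 10.4], [-3.4, 10.9], [-2.4, 11.0], [-1.5, 11.3], [-0.5, 11.3]]
```

```bash
python3 -m creep '[[[0,-0.5,-11.3],0],[[0,-1.5,-11.3],0],[[0,-2.4,-11],0],[[0,-3.4,-10.9],0],[[0,-4.4,-10.4],0],[[0,-5.2,-10.1],0],[[0,-6.1,-9.6],0],[[0,-6.9,-9],0],[[0,-7.7,-8.3],0],[[0,0,0],0]]'; python3 -c "
from h import *
print(go(0,130*.7071,41+91.9))"
```

```text
time_s: 5.45
eef_pos: [502.3, -138.9, 134.2]
tool_rot: [0.001, -0.026, 1.0, 0.002]
force: [-3.9, 15.7, 14.8]
finger_gap: 0.097
gripper_force: 30.0
([-0.5, -2.5, 1.3], np.float64(0.05), [-3.9, 15.7, 14.8], 0.097, 5.45)
```

Slightly inside the arc (outward force of about 20 N). I'll correct by +1.5 mm y and −0.5 mm z and continue.

```bash
python3 -m creep '[[[0,1.5,-0.5],0],[[0,-8.3,-7.7],0],[[0,-9,-6.9],0],[[0,-9.6,-6.1],0],[[0,-10.1,-5.2],0],[[0,-10.4,-4.4],0],[[0,-10.9,-3.4],0],[[0,-11,-2.4],0],[[0,-11.3,-1.5],0],[[0,-11.3,-0.5],0]]'; python3 -c "
from h import *
print(go(0,0,171))"
```

```text
time_s: 6.28
eef_pos: [507.5, -230.7, 172.2]
tool_rot: [0.002, -0.026, 1.0, 0.0]
force: [2.9, 5.5, 5.1]
finger_gap: 0.094
gripper_force: 30.0
([-0.0, -2.5, 1.2], np.float64(0.05), [2.9, 5.5, 5.1], 0.094, 6.2833)
```

```bash
python3 -m creep '[[[0,-11.3,0.5],0],[[0,-11.3,1.5],0],[[0,-11,2.4],0],[[0,-10.9,3.4],0],[[0,-10.4,4.4],0],[[0,-10.1,5.2],0],[[0,-9.6,6.1],0],[[0,-9,6.9],0],[[0,-8.3,7.7],0],[[0,0,0],0]]'; python3 -c "
from h import *
print(go(0,-91.9,41+91.9))"
```

```text
time_s: 7.12
eef_pos: [511.5, -324.5, 130.6]
tool_rot: [0.001, -0.025, 1.0, -0.001]
force: [8.9, -2.3, -0.7]
finger_gap: 0.096
gripper_force: 30.1
([-0.7, -0.5, -2.3], np.float64(-0.03), [8.9, -2.3, -0.7], 0.096, 7.1167)
```

```bash
python3 -m creep '[[[0,-7.7,8.3],0],[[0,-6.9,9],0],[[0,-6.1,9.6],0],[[0,-5.2,10.1],0],[[0,-4.4,10.4],0],[[0,-3.4,10.9],0],[[0,-2.4,11],0],[[0,-1,5.7],0],[[0,-0.5,5.6],0],[[0,0,0],0]]'; python3 -m creep '[[[0,-0.5,5.6],0],[[0,0,3.5],0],[[0,0,2],0],[[0,0,0],0],[[0,0,0],0]]'; python3 -c "
from h import *
print(go(0,-130,41))"
```

```text
time_s: 7.95
eef_pos: [512.9, -361.2, 49.5]
tool_rot: [0.0, -0.025, 1.0, -0.001]
force: [7.4, -4.3, -2.4]
finger_gap: 0.093
gripper_force: 30.0
time_s: 8.37
eef_pos: [512.9, -361.7, 39.3]
tool_rot: [0.0, -0.025, 1.0, -0.001]
force: [8.0, -2.7, -1.8]
finger_gap: 0.095
gripper_force: 30.0
([-1.2, -1.4, -1.7], np.float64(0.0), [8.0, -2.7, -1.8], 0.095, 8.3667)
```

```bash
python3 -m creep '[[[0,0,2],0],[[0,0,0],0],[[0,0,0],0]]'; python3 - <<'E'
from h import *
s=ctrl.camera("side"); cv2.imwrite('pics/s3.png',cv2.resize(s["color"][200:400,200:400],(600,600))[:,:,::-1])
E
```

```text
time_s: 8.62
eef_pos: [513.0, -361.7, 37.5]
tool_rot: [0.0, -0.025, 1.0, -0.001]
force: [7.2, -3.1, -0.3]
finger_gap: 0.096
gripper_force: 30.0
```

View pics/s3.png

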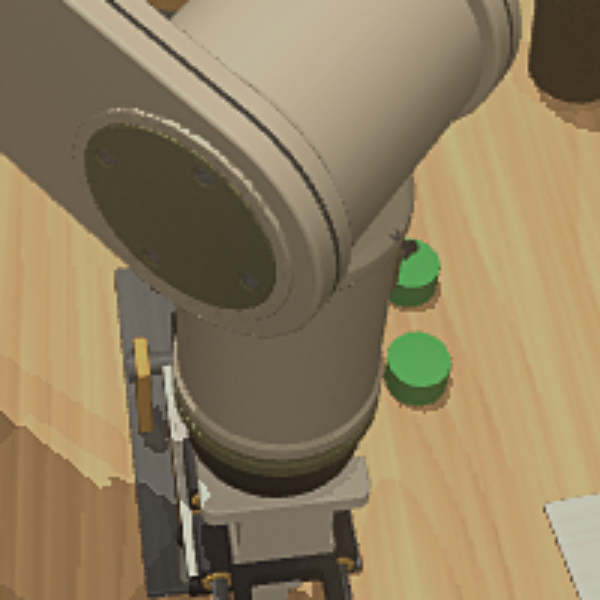

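The mould is over on the tray side, arms resting near the posts (about (205,580) and (345,565)). One more gentle press to check the stop.

```bash
python3 -m creep '[[[0,0,2],0],[[0,0,2],0],[[0,0,0],0],[[0,0,0],0]]'
```

```text
time_s: 9.0
eef_pos: [513.2, -361.8, 36.4]
tool_rot: [0.0, -0.025, 1.0, -0.001]
force: [-2.9, 5.6, 22.0]
finger_gap: 0.094
gripper_force: 30.0
```

Stop reached (22 N). I'll release and rise.

```bash
python3 -m creep '[[[0,0,-2],0],[[0,0,0],0],[[0,0,0],0],[[0,0,0],0],[[0,0,0],0],[[0,0,0],0]]' 159;  python3 -m creep '[[[0,0,-15],0],[[0,0,-30],0],[[0,0,-40],0],[[0,0,-40],0],[[0,0,0],0],[[0,0,0],0]]'; python3 -m creep '[[[0,36,-10],0],[[0,38,0],0],[[0,0,0],0],[[0,0,0],0]]' 255; python3 - <<'E'
from h import *
print(go(0,-55,102))
t=ctrl.camera("top");s=ctrl.camera("side")
for p in (t,s):
  r=[x for x in ctrl.mark_of(p,"dark_bar")][:2]
  for x in r: print(x["confidence"],np.round(x["position"],1))
print(px(s,O-55*sy+[0,0,102]),px(t,O-55*sy+[0,0,102]))
cv2.imwrite('pics/c4.png',np.hstack([cv2.resize(t["color"][170:290,340:480],(420,360)),cv2.resize(s["color"][230:410,200:380],(360,360))])[:,:,::-1])
E
```

```text
time_s: 9.5
eef_pos: [512.2, -360.4, 35.5]
tool_rot: [-0.001, -0.025, 1.0, 0.0]
force: [1.3, -0.4, 0.5]
finger_gap: 0.374
gripper_force: 0.0
time_s: 10.0
eef_pos: [514.7, -362.2, 165.4]
tool_rot: [0.003, -0.025, 1.0, -0.002]
force: [-0.2, 0.6, -0.5]
finger_gap: 0.375
gripper_force: 0.0
time_s: 10.33
eef_pos: [508.3, -284.6, 169.6]
tool_rot: [-0.001, -0.027, 1.0, 0.001]
force: [-0.7, -0.3, -0.3]
finger_gap: 0.144
gripper_force: 0.0
([-2.0, -3.7, 67.5], np.float64(0.15), [-0.7, -0.3, -0.3], 0.144, 10.3333)
0.93 [ 517.8 -361.9   58.2]
(282, 333) (443, 219)
```

View pics/c4.png

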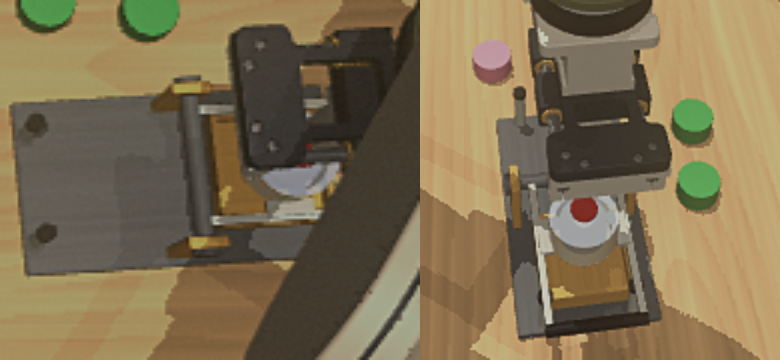

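The mould lies fully over; the red stud is at side pixel about (282,334), matching the predicted (282,333). I'll shut the fingers and move down to it.

```bash
python3 -m creep '[[[-1.5,-2.5,0],0],[[0,0,0],0],[[0,0,20],0],[[0,0,20],0],[[0,0,16],0],[[0,0,0],0],[[0,0,0],0],[[0,0,0],0]]'; python3 -c "
from h import *
print(go(0,-55,102))"
```

```text
time_s: 11.2
eef_pos: [511.1, -289.7, 116.4]
tool_rot: [0.0, -0.025, 1.0, -0.0]
force: [0.3, -0.1, -0.1]
finger_gap: 0.007
gripper_force: 0.0
([0.6, 1.7, 14.4], np.float64(-0.01), [0.3, -0.1, -0.1], 0.007, 11.2)
```

```bash
python3 -m creep '[[[0,1.7,10],0],[[0,0,4],0],[[0,0,4],0],[[0,0,3],0],[[0,0,0],0],[[0,0,0],0]]'
```

```text
time_s: 11.7
eef_pos: [511.2, -287.7, 95.4]
tool_rot: [0.001, -0.025, 1.0, -0.0]
force: [0.5, 0.6, 5.9]
finger_gap: 0.004
gripper_force: 2.9
```

```bash
python3 -m creep '[[[0,0,1.5],0],[[0,0,1],0],[[0,0,0],0],[[0,0,0],0]]'; python3 -m creep '[[[0,0,-10],0],[[0,0,-30],0],[[0,0,-40],0],[[0,40,0],0],[[0,40,0],0],[[0,40,0],0],[[0,0,0],0],[[0,0,0],0],[[0,0,0],0]]'; python3 - <<'E'
from h import *
s=ctrl.camera("side")
cv2.imwrite('pics/c5.png',cv2.resize(s["color"][260:410,200:350],(600,600))[:,:,::-1])
for x in ctrl.mark_of(s,"dark_bar")[:2]+ctrl.mark_of(s,"dark_piece"): print(x["confidence"],np.round(x["position"],1))
E
```

```text
time_s: 12.03
eef_pos: [511.4, -287.8, 94.9]
tool_rot: [0.001, -0.026, 1.0, -0.001]
force: [-6.3, 5.4, 20.8]
finger_gap: 0.005
gripper_force: 10.4
time_s: 12.78
eef_pos: [504.5, -167.7, 171.8]
tool_rot: [-0.0, -0.026, 1.0, -0.0]
force: [0.2, -0.5, -0.0]
finger_gap: 0.003
gripper_force: 0.0
0.59 [ 517.8 -360.1   58. ]
0.92 [ 6.219e+02 -2.224e+02  6.000e-01]
0.91 [ 630.2 -144.9   -3.1]
0.58 [ 513.1 -286.3   47.1]
0.52 [436.6 -58.1   0.5]
```

View pics/c5.png

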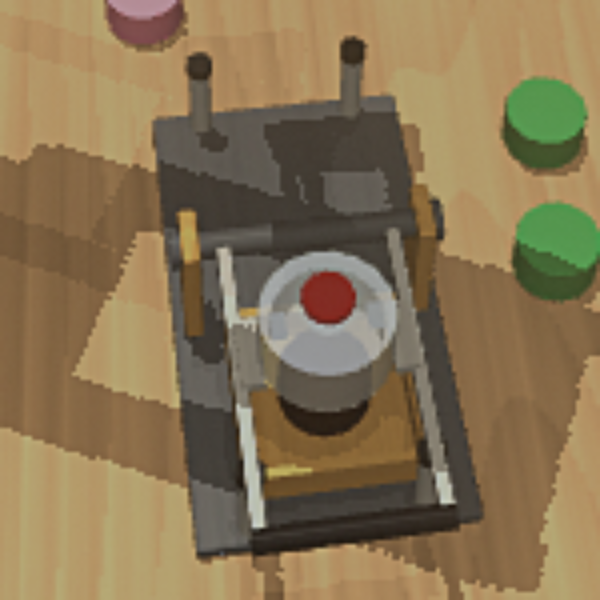

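The brown chocolate lies in the tray under the cup (about (325,410) in the crop), the mould is over, the stud is back out and the arm is clear.

```bash
python3 -c "
from bench import ctrl
print(ctrl.close_job())"
```

```text
the job is handed in; nothing more can be done
None
```

The job is handed in: the dark mould is turned over against its stop, its stud was pressed fully in, the dark chocolate lies in its own tray, and the arm never went near the ivory mould (the hand-in returned no verdict).

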